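# Unplug the shorting plug and shut its socket

## Robot

A 6-joint arm with a two-finger parallel gripper is mounted at the origin on the work surface. World frame = base frame: x ahead of the robot, y to its left, z up, the work surface at z = 0. Lengths are in m, angles in rad, forces in N, time in s.
With the tool pointing down it reaches from about 0.35 to 0.775 m from the base axis. Payload 7.3 kg.
Tool frame: the origin (TCP) lies midway between the tips of the shut fingers; the grasp point (between the pads) lies 19 mm behind it; z points along the fingers, y is the direction in which the jaws open and shut (so a half turn about z gives the same grasp; the last joint's range is limited). The gripper opens to 92 mm and grips with 3 to 60 N. Pads are 19 mm wide; open, the fingers measure 130 mm over their backs; the gripper's body (75 mm by 190 mm) begins 47 mm behind the grasp point.
Start: joints at [-1.467, 0.342, 1.524, -0, 1.275, -0.146], TCP at [0.13, -0.509, 0.227] pointing down, gripper open.
Joint ranges: [-2.53, 2.53], [-0.77, 2.02], [0.04, 2.7], [-1, 4.14], [0.28, 2.66], [-3.11, 3.11]. Speed limits (rad/s): [2.57, 2.57, 3.14, 3.14, 3.14, 3.14].

## Interface

Orientations are given as [roll, pitch, yaw] about the fixed x, y, z axes, in that order (R = Rz(yaw) Ry(pitch) Rx(roll)).
In Python, from cell import status, eyes, job gives the robot as it stands.
- The arm moves only by the tool jog_arm, never from a script. Its argument "series" is a list of rows, each a list of 3 entries, a list of its own where there are three numbers: the gripper command: -1 is shut, 1 is fully open, values between are in proportion, then the shift along the tool's x, y, z in m, then the turn, a rotation vector about the tool's x, y, z in rad. In form: [[grip, [x, y, z], [ax, ay, az]], ...]. A call has 1 to 12 rows; each row is the pose to reach, as a shift and turn from the pose commanded when the call began, along the tool's axes at that moment; what a row does not reach only later rows make up. A row lasts 1/12 s, in which the tool goes at most 41.7 mm and 7.16 degrees, less where a joint would pass 70% of its speed; a pose out of reach is approached as far as the arm can. A call with a gripper value outside its range is refused whole. The fingers move at their own pace and stop on an object; "squeeze" is the grip in N (left out, the last holds). Time passes only in rows, so rows that repeat a pose let the fingers close. It gives the time, the measured TCP pose, the force and the opening at its end, in the units of the state.
- status.observe(): the state, without advancing time (a new reading comes with each control period).
- eyes.read_camera(name): name is "scene" or "top" or "wrist"; returns a dict with "img" (400x640x3 uint8, red, green, blue), "range_z" (400x640 float32, m along the optical axis (not along the pixel's ray), 0 where there is no reading), "camera_matrix" (3x3 intrinsics, pixels), "T" (4x4, takes a point from camera to world coordinates); the wrist camera has in their place "tool_from_camera" (4x4, takes a point from camera to tool coordinates, whose origin is the TCP and whose axes are the flange's). Camera axes: x right, y down, z forward; pixel columns grow to the right and rows downward; lengths in m; the calibration is good to about 2 mm. A picture is of the moment at which its call begins: read the wrist's pose just before it.
- job.hand_in(): hands the job in, once; it reports no verdict.
The state is a dict: "time": time; "qpos": joint angles; "qvel": joint speeds; "joint_efforts": joint torques, N m; "tool_pos": TCP position; "tool_rot": TCP orientation; "contact_force": force on the tool from outside, world axes, zero at the start; "torque": the same for the moment, N m; "opening": finger opening in m.
Only numpy, scipy, OpenCV 4.12 (cv2) and the standard library are available. Lean on these libraries where they do the work, as an engineer would, in place of code of your own. Each camera call takes 0.05 s, during which the arm holds its last target.

## Task

Pull the plug with the T-shaped handle straight up out of its socket box, stand it upright in the empty cell of the black three-cell rack (set it down, do not drop it), and then shut the little hinged flap down flat over the socket it came out of. Leave the round-headed plug in the other box with its flap open, and do not move anything else that stands or lies about.

Things in the scene. Friction and masses are not known exactly. Their poses are not given: they have to be found in the camera images.
- plug_t: Rigid plug to pull, about 140 g, 92 mm tall. Origin: centre of its foot, z up along it. Square shank 25 mm, z 0 to 46 mm, grooved on both x faces (z 10 to 32); neck 20 mm in diameter, z 46 to 62; grey T-handle z 62 to 92, 56 mm long along x, 18 mm thick along y (grip across that). Starts in box_t's well, foot 42 mm below the box's top, axes parallel to box_t's. Same when turned half round.
- box_t: White socket box fixed to the table, holding the T-handled plug, 110 (x) x 90 (y) x 60 (z) mm; origin: centre of its underside. Square well in the middle of its top, 26.5 mm wide, 42 mm deep. A sprung detent slide with a rounded steel nose in the well's +x wall snaps into the plug's groove: the straight upward pull peaks at 10 to 15 N some 10 mm up and fades out by 30 mm.
- socket_t (a point): Centre of the mouth of box_t's well, at the height of the box's top (60 mm above the table); axes as box_t.
- flap_t (a joint): Hinged grey dust flap of box_t: 0 = shut, flat on the box's top over the well; about 1.6 to 2.0 rad at the start (standing, leaning a little back). Stiff hinge: it stays where it is left and needs about 0.5 N at its edge to turn. It cannot shut while the plug is in the socket.
- flap_t_hinge (a point): Hinge line of flap_t, on box_t's top, 45 mm from the well's centre towards box_t's -x. The flap is 60 mm wide along y, 5 mm thick, reaches 63 mm from the hinge, and turns about an axis parallel to box_t's y; from standing it swings towards box_t's +x and down as it shuts.
- flap_t_edge (a point): Middle of the free edge of flap_t, 61 mm from the hinge.
- rack: Black plastic rack fixed to the table: an open box 85 (x) x 245 (y) x 45 (z) mm with 5 mm walls and two partitions, so three square cells about 75 mm wide side by side along its y (cell centres at y = -80, 0 and +80 mm), open above. Origin: centre of its underside; the cell floors are 5 mm up.
- pad: The grey foam-like pad, 66 x 66 x 3 mm, fixed on the floor of the empty cell (the only cell with nothing standing in it); origin at the centre of its underside, 5 mm above the table.
- peg_cone: Grey plastic cone-topped plug spare, 75 mm tall, 32 mm in diameter, standing in another cell of the rack; leave it. Origin: centre of its foot.
- peg_hex: Aluminium block with a steel pin, 30 x 30 mm, 72 mm tall, standing in another cell of the rack; leave it. Origin: centre of its foot.
- plug_k: The other plug, same shank but with a round head 38 mm in diameter, 92 mm tall, in the other white socket box (box_k); leave it in. Origin: centre of its foot.
- box_k: The other socket box, the same as box_t in size and form, fixed. Origin: centre of its underside.
- flap_k (a joint): The flap of box_k, as flap_t; it stays open.
- link: Slotted grey printed link lying on the table, 170 x 26 x 8 mm; leave it. Origin: centre of its underside.
- clamp: Small grey printed clamp with a wing nut, 50 x 40 x 35 mm, on the table; leave it. Origin: centre of its underside.
- slidebox: White closed slide box, 100 x 80 x 30 mm, on the table; leave it. Origin: centre of its underside.
- driver: Screwdriver with black handle, 170 mm long, lying on the table; leave it. Origin: on the table under its middle.
- thumbnut: Large steel thumb nut, 48 mm in diameter, 28 mm tall, on the table; leave it. Origin: centre of its underside.
Things that resemble listed ones, but are neither listed nor needed, are in the scene too. Leave any pink look-alike of the box_t alone.

How it is judged:
By the outcome, as a careful person would: the job done as asked, in the order asked, and still so for the second after the job is handed in, with the robot touching nothing.
It also fails if it takes over 56 s, if anything falls off the work surface, if the arm or the gripper's body presses on something with over 40 N, if the wrist force passes 120 N, or if a joint passes its speed limit or range.

## Working session

There is one attempt and no reset: what is moved stays moved. The work goes in short steps, Python scripts to look and compute and a tool call to move; the robot and the scene stay as the last step left them, time stands still between calls to the robot, and variables do not carry over. Pictures are saved under pics/ and viewed, and the job is handed in when it is done.

Besides the shell and the picture viewer there is one more tool, called after "Call:" in YAML: its name, and indented under it one key for each argument. jog_arm: Moves the arm, as the interface text tells. Its arguments: {"type":"object","properties":{"series":{"type":"array","items":{"type":"array"}},"squeeze":{"type":"number"}},"required":["series"]}

```bash
mkdir -p pics; ls
python3 - <<'E'
from cell import status, eyes
import cv2,numpy as np
print(status.observe())
for n in ["scene","top"]:
    d=eyes.read_camera(n); cv2.imwrite(f"pics/{n}0.png",d["img"][:,:,::-1]); np.savez(f"{n}0.npz",**d)
    print(n,d["camera_matrix"],d["T"])
E
```

```text
pics
{'time': 0.0, 'qpos': array([-1.46697225e+00,  3.42732545e-01,  1.52503679e+00, -5.07533617e-06,
        1.27543099e+00, -1.45990094e-01]), 'qvel': array([ 6.58904755e-04,  1.98962180e-03,  1.44687870e-03, -6.11696159e-05,
       -2.05856597e-03,  3.94428057e-04]), 'joint_efforts': array([ 9.57908669e-04, -4.31235945e+01, -2.44217777e+01,  7.19769322e-02,
        5.58606035e-02, -1.18721473e-04]), 'tool_pos': array([ 0.12977289, -0.50826727,  0.22603299]), 'tool_rot': array([-3.14000137e+00, -2.29070401e-04,  2.49815466e-01]), 'contact_force': array([ 0.58622233,  0.46170896, -0.11618969]), 'torque': array([-0.01458037, -0.00978189, -0.07321118]), 'opening': 0.09207080505954834}
scene [[513.82393433   0.         322.77828116]
 [  0.         513.82393433 211.03214779]
 [  0.           0.           1.        ]] [[-0.07219707  0.69114122 -0.71910458  1.55330914]
 [ 0.99728978  0.03978336 -0.06189013  0.05667809]
 [-0.01416642 -0.72162393 -0.69214031  0.96857224]
 [ 0.          0.          0.          1.        ]]
top [[494.91513858   0.         320.44523779]
 [  0.         494.91513858 199.72400039]
 [  0.           0.           1.        ]] [[ 0.00758184 -0.98788792  0.15498381  0.40504878]
 [-0.99959809 -0.01172125 -0.02581231 -0.01942856]
 [ 0.02731627 -0.15472581 -0.98757974  1.40454358]
 [ 0.          0.          0.          1.        ]]
```

View pics/top0.png

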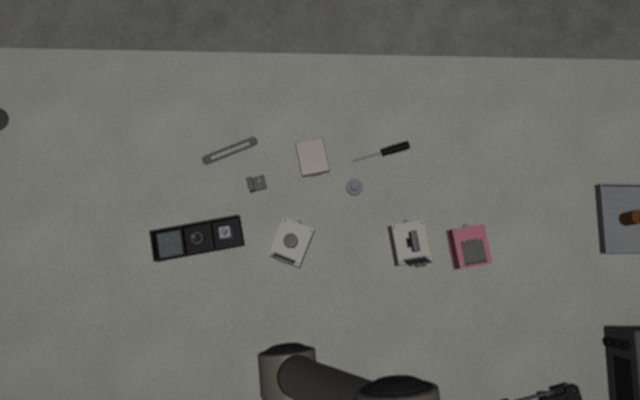

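View pics/scene0.png

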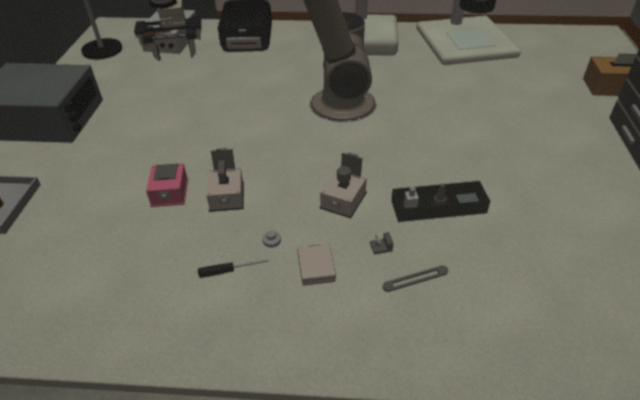

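The T plug's box is at top (411,243), with a handle that looks like a bar. The round-headed plug's box is at (292,242), and the pink look-alike, with its flap shut, is at (470,246). The empty rack cell with the pad is at (170,243). I'll confirm this in enlarged crops.

```bash
cat > h.py <<'E'
import numpy as np,cv2
def pt(d,u,v,z=None):
    K=d["camera_matrix"];T=d["T"];ray=T[:3,:3]@np.array([(u-K[0,2])/K[0,0],(v-K[1,2])/K[1,1],1])
    if z is None:
        r=d["range_z"][int(round(v)),int(round(u))]; return T[:3,3]+ray*r
    return T[:3,3]+ray*(z-T[2,3])/ray[2]
E
python3 - <<'E'
import cv2,numpy as np
d=np.load("top0.npz");s=np.load("scene0.npz")
a=cv2.resize(d["img"][205:280,375:505],None,fx=6,fy=6,interpolation=cv2.INTER_CUBIC)
b=cv2.resize(d["img"][205:275,140:255],None,fx=6,fy=6,interpolation=cv2.INTER_CUBIC)
c=cv2.resize(s["img"][140:225,140:260],None,fx=6,fy=6,interpolation=cv2.INTER_CUBIC)
for n,i in zip("abc",(a,b,c)): cv2.imwrite(f"pics/c_{n}.png",np.clip(i[:,:,::-1].astype(float)*1.5,0,255))
E
```

```text
[ WARN:0@0.109] global loadsave.cpp:1063 imwrite_ Unsupported depth image for selected encoder is fallbacked to CV_8U.
```

View pics/c_a.png

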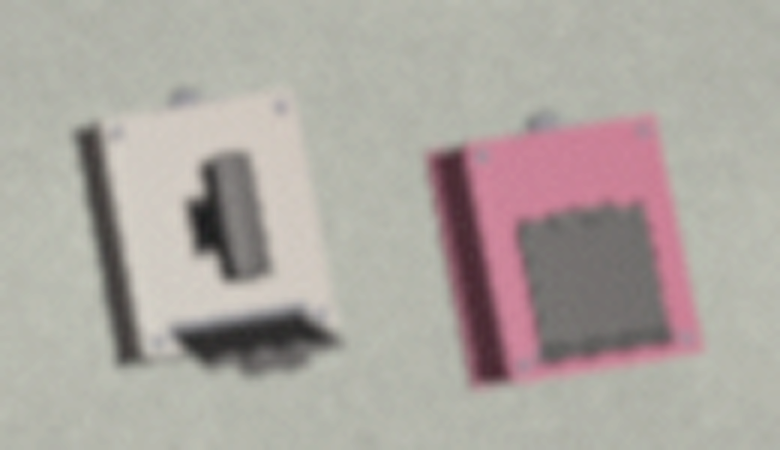

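View pics/c_b.png

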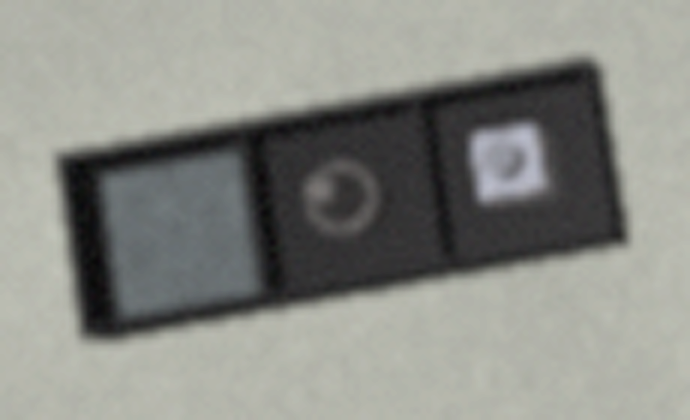

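View pics/c_c.png

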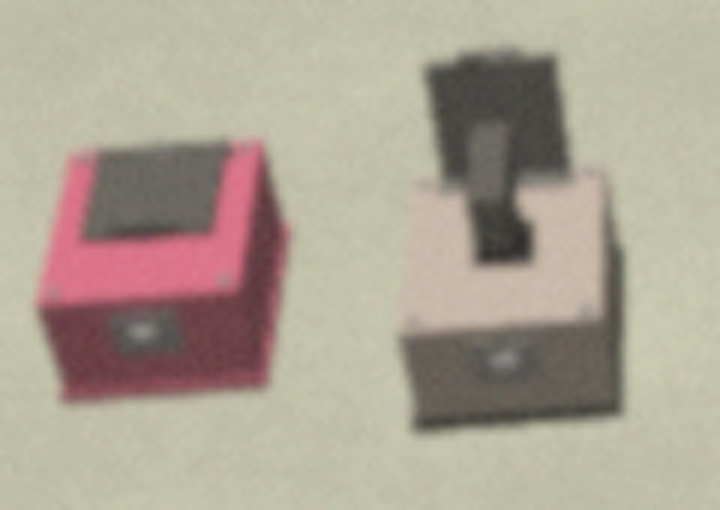

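The crops confirm it. The white box holding the bar-shaped T-handle, with its standing flap on the robot side, is box_t. The pad cell is the left-most one in the top view.

Run:
```python
import numpy as np
from h import *
d=np.load("top0.npz");s=np.load("scene0.npz")
f=lambda u,v,z,o=(375,205):pt(d,o[0]+(u+.5)/6-.5,o[1]+(v+.5)/6-.5,z)
S=[f(*p,.06) for p in [(117,133),(281,107),(318,316),(160,343)]]
for p in S: print("screw",p.round(4))
print("ctr",np.mean(S,0))
x=(S[0]+S[1]-S[2]-S[3])/2; y=(S[0]+S[3]-S[1]-S[2])/2
print("x",x,np.degrees(np.arctan2(x[1],x[0])),"y",y,np.degrees(np.arctan2(-y[0],y[1])))
H=[f(*p,.11) for p in [(207,157),(247,152),(270,274),(226,280)]]
print("handle",np.mean(H,0)); a=(H[0]+H[1]-H[2]-H[3])/2;print(a,np.degrees(np.arctan2(a[1],a[0])))
R=[f(*p,.045,(140,205)) for p in [(60,155),(597,62),(627,240),(88,335)]]
for p in R: print("rack",p.round(4))
print(np.mean(R,0)); y=(R[0]+R[3]-R[1]-R[2])/2; print(np.linalg.norm(y),np.degrees(np.arctan2(-y[0],y[1])))
P=[f(*p,.008,(140,205)) for p in [(100,172),(243,150),(263,290),(118,318)]]
for p in P: print("pad",p.round(4))
print(np.mean(P,0))
# depth point clouds
for n,c in (("top",d),("scene",s)):
    v,u=np.mgrid[0:400,0:640];K=c["camera_matrix"];r=c["range_z"]
    X=np.stack([(u-K[0,2])/K[0,0]*r,(v-K[1,2])/K[1,1]*r,r],-1)@c["T"][:3,:3].T+c["T"][:3,3]
    b=np.mean(S,0)
    m=(r>0)&(np.hypot(X[...,0]-b[0],X[...,1]-b[1])<.11)
    Q=X[m]
    h=Q[(Q[:,2]>.095)&(Q[:,0]>b[0]-.032)]; t=Q[(abs(Q[:,2]-.06)<.006)]
    import cv2
    print(n,"handle",h.mean(0),len(h), cv2.minAreaRect(h[:,:2].astype(np.float32)))
    print("top",t.mean(0),cv2.minAreaRect(t[:,:2].astype(np.float32)))
    fl=Q[(Q[:,2]>.07)&(Q[:,0]<b[0]-.035)]; 
    if len(fl): print("flap",fl.mean(0),fl.min(0),fl.max(0))
    print("table z",np.median(Q[Q[:,2]<.02][:,2]))
```

```text
screw [ 0.5435 -0.2569  0.06  ]
screw [ 0.5563 -0.3325  0.06  ]
screw [ 0.4613 -0.347   0.06  ]
screw [ 0.4485 -0.2749  0.06  ]
ctr [ 0.50239342 -0.30281898  0.06      ]
x [0.09499752 0.01629257 0.        ] 9.731846487377146 y [-0.01273822  0.07385843  0.        ] 9.78542305514148
handle [ 0.50262242 -0.30049143  0.11      ]
[0.05354998 0.00807721 0.        ] 8.577550103048518
rack [0.5281 0.4108 0.045 ]
rack [0.5734 0.169  0.045 ]
rack [0.4919 0.1527 0.045 ]
rack [0.4469 0.3934 0.045 ]
[0.51007851 0.28148237 0.045     ]
0.24543256236771205 10.596656784840683
pad [0.5237 0.4035 0.008 ]
pad [0.5346 0.3378 0.008 ]
pad [0.4695 0.3252 0.008 ]
pad [0.456  0.3913 0.008 ]
[0.49596314 0.36446003 0.008     ]
top handle [ 0.50325863 -0.30091683  0.10848925] 165 ((0.5035398602485657, -0.30215883255004883), (0.0556783452630043, 0.018383130431175232), 9.73675537109375)
top [ 0.50625089 -0.2995509   0.06007303] ((0.5036870241165161, -0.3023430109024048), (0.10964885354042053, 0.09109131246805191), 10.150186538696289)
flap [ 0.44706577 -0.31140758  0.10505256] [ 0.43339441 -0.34228016  0.07031793] [ 0.46126074 -0.28135943  0.12646719]
table z -0.0001808710095694277
scene handle [ 0.51222872 -0.30270103  0.10668528] 119 ((0.5073745846748352, -0.3042440414428711), (0.06037730723619461, 0.017923202365636826), 9.509594917297363)
top [ 0.51324605 -0.30272645  0.0589889 ] ((0.5065215229988098, -0.30499300360679626), (0.11609259247779846, 0.09084168076515198), 9.721879005432129)
flap [ 0.45083433 -0.31356032  0.09880286] [ 0.43230713 -0.34534789  0.07079826] [ 0.4665539  -0.28346848  0.12291947]
table z -0.001044284757081626
```

Both cameras agree: socket_t is at about (0.503, -0.302) with yaw 0.171, and the handle top and box top sit at the expected heights. The rack centre is about (0.510, 0.2815), yaw 0.185. I'll move above the plug and take a wrist look.

Call:
jog_arm:
  series:
    - [1,[0.03,-0.008,0.002],[0,0,0.01]]
    - [1,[0.07,-0.018,0.004],[0,0,0.02]]
    - [1,[0.11,-0.029,0.007],[0,0,0.03]]
    - [1,[0.15,-0.039,0.009],[0,0,0.04]]
    - [1,[0.19,-0.05,0.012],[0,0,0.05]]
    - [1,[0.23,-0.06,0.014],[0,0,0.06]]
    - [1,[0.27,-0.071,0.017],[0,0,0.079]]
    - [1,[0.31,-0.081,0.02],[0,0,0.079]]
    - [1,[0.35,-0.092,0.022],[0,0,0.079]]
    - [1,[0.385,-0.101,0.025],[0,0,0.079]]
    - [1,[0.413,-0.108,0.026],[0,0,0.079]]
    - [1,[0.413,-0.108,0.026],[0,0,0.079]]

```text
time: 1.1
tool_pos: [0.507, -0.2986, 0.1996]
tool_rot: [-3.14, -0.001, 0.176]
contact_force: [-0.3, -0.5, 0.3]
opening: 0.0916
```

Call:
jog_arm:
  series:
    - [1,[0,0,0],[0,0,0]]
    - [1,[0,0,0],[0,0,0]]

```text
time: 1.27
tool_pos: [0.5027, -0.302, 0.2002]
tool_rot: [-3.141, 0.001, 0.171]
contact_force: [-0.3, 0.2, -0.3]
opening: 0.092
```

Run:
```python
from cell import status, eyes
import cv2,numpy as np
from scipy.spatial.transform import Rotation as R
st=status.observe();print(st["tool_pos"],st["tool_rot"],st["contact_force"])
d=eyes.read_camera("wrist")
T=np.eye(4);T[:3,:3]=R.from_euler("xyz",st["tool_rot"]).as_matrix();T[:3,3]=st["tool_pos"]
d["T"]=T@d["tool_from_camera"];np.savez("w1.npz",**d)
cv2.imwrite("pics/w1.png",d["img"][:,:,::-1])
v,u=np.mgrid[0:400,0:640];K=d["camera_matrix"];r=d["range_z"]
X=np.stack([(u-K[0,2])/K[0,0]*r,(v-K[1,2])/K[1,1]*r,r],-1)@d["T"][:3,:3].T+d["T"][:3,3]
m=(r>0)&(X[...,2]>.1)&(X[...,2]<.115)&(X[...,0]>.47)&(abs(X[...,1]+.302)<.04)&(X[...,0]<.55)
Q=X[m];print(len(Q))
if len(Q): print(Q.mean(0),cv2.minAreaRect(Q[:,:2].astype(np.float32)))
m=(r>0)&(abs(X[...,2]-.06)<.006)&(abs(X[...,1]+.302)<.1)&(abs(X[...,0]-.5)<.1);Q=X[m]
if len(Q): print(Q.mean(0),cv2.minAreaRect(Q[:,:2].astype(np.float32)))
```

```text
[ 0.50267957 -0.30202867  0.2002315 ] [-3.14106737e+00  1.18947313e-03  1.71059111e-01] [-0.28722757  0.22401612 -0.32629282]
1731
[ 0.50743424 -0.30478038  0.10958051] ((0.5052817463874817, -0.30521056056022644), (0.05574609711766243, 0.01796233281493187), 9.646951675415039)
[ 0.51274323 -0.30389602  0.06023952] ((0.5046353936195374, -0.3053079843521118), (0.11075294762849808, 0.09027328342199326), 9.7482328414917)
```

View pics/w1.png

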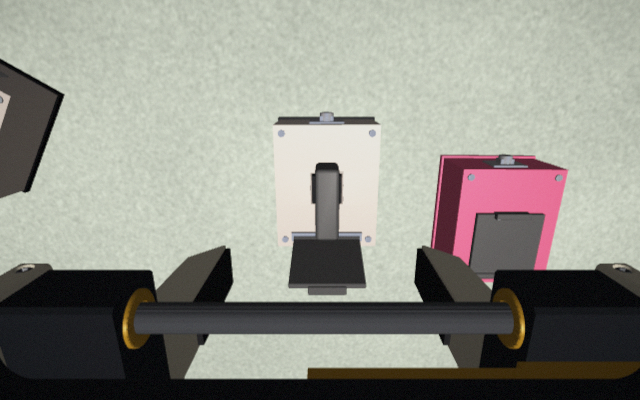

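The wrist view shows the T-handle at (327,200), nearly centred between the fingers (midpoint about 323). The merged estimate is (0.505, -0.304). I'll descend, then close gently.

Call:
jog_arm:
  series:
    - [0.2,[0.002,0.0024,0.015],[0,0,0]]
    - [0,[0.002,0.0024,0.04],[0,0,0]]
    - [0,[0.002,0.0024,0.065],[0,0,0]]
    - [0,[0.002,0.0024,0.09],[0,0,0]]
    - [0,[0.002,0.0024,0.11],[0,0,0]]
    - [0,[0.002,0.0024,0.122],[0,0,0]]
    - [0,[0.002,0.0024,0.122],[0,0,0]]
    - [0,[0.002,0.0024,0.122],[0,0,0]]

```text
time: 1.98
tool_pos: [0.5047, -0.3048, 0.0787]
tool_rot: [-3.141, 0.001, 0.169]
contact_force: [-0.4, 0.3, 0.8]
opening: 0.0468
```

Call:
jog_arm:
  series:
    - [-1,[0,0,0],[0,0,0]]
    - [-1,[0,0,0],[0,0,0]]
    - [-1,[0,0,0],[0,0,0]]
    - [-1,[0,0,0],[0,0,0]]
    - [-1,[0,0,0],[0,0,0]]
    - [-1,[0,0,0],[0,0,0]]
    - [-1,[0,0,0],[0,0,0]]
    - [-1,[0,0,0],[0,0,0]]
  squeeze: 5

```text
time: 2.65
tool_pos: [0.5059, -0.3041, 0.0792]
tool_rot: [3.141, -0.001, 0.171]
contact_force: [-0.2, 0.2, 4.7]
opening: 0.0185
```

Call:
jog_arm:
  series:
    - [-1,[0,0,0],[0,0,0]]
    - [-1,[0,0,0],[0,0,0]]
    - [-1,[0,0,0],[0,0,0]]
    - [-1,[0,0,0],[0,0,0]]
  squeeze: 45

```text
time: 2.98
tool_pos: [0.5059, -0.3041, 0.0792]
tool_rot: [3.141, -0.001, 0.171]
contact_force: [-0.7, -0.3, 4.4]
opening: 0.0172
```

Call:
jog_arm:
  series:
    - [-1,[0,0,-0.002],[0,0,0]]
    - [-1,[0,0,-0.004],[0,0,0]]
    - [-1,[0,0,-0.006],[0,0,0]]
    - [-1,[0,0,-0.008],[0,0,0]]

```text
time: 3.32
tool_pos: [0.5051, -0.3035, 0.0855]
tool_rot: [-3.14, 0.002, 0.171]
contact_force: [1.5, -0.4, -9.9]
opening: 0.0179
```

Call:
jog_arm:
  series:
    - [-1,[0,0,-0.003],[0,0,0]]
    - [-1,[0,0,-0.006],[0,0,0]]
    - [-1,[0,0,-0.009],[0,0,0]]
    - [-1,[0,0,-0.012],[0,0,0]]
    - [-1,[0,0,-0.016],[0,0,0]]
    - [-1,[0,0,-0.021],[0,0,0]]
    - [-1,[0,0,-0.026],[0,0,0]]
    - [-1,[0,0,-0.031],[0,0,0]]
    - [-1,[0,0,-0.037],[0,0,0]]
    - [-1,[0,0,-0.045],[0,0,0]]
    - [-1,[0,0,-0.055],[0,0,0]]
    - [-1,[0,0,-0.065],[0,0,0]]

```text
time: 4.32
tool_pos: [0.5058, -0.3041, 0.153]
tool_rot: [3.141, -0.0, 0.171]
contact_force: [0.4, -0.2, -2.3]
opening: 0.018
```

Call:
jog_arm:
  series:
    - [-1,[0,0,-0.015],[0,0,0]]
    - [-1,[0,0,-0.035],[0,0,0]]
    - [-1,[0,0,-0.055],[0,0,0]]
    - [-1,[0,0,-0.07],[0,0,0]]
    - [-1,[0,0,-0.07],[0,0,0]]
    - [-1,[0,0,-0.07],[0,0,0]]

```text
time: 4.82
tool_pos: [0.506, -0.3042, 0.2228]
tool_rot: [3.14, -0.002, 0.171]
contact_force: [-0.4, -0.8, -2.8]
opening: 0.0176
```

Run:
```python
from cell import status, eyes
import cv2,numpy as np
from scipy.spatial.transform import Rotation as R
st=status.observe();print(st)
for n in ("wrist","scene"):
    d=eyes.read_camera(n)
    i=d["img"]
    if n=="scene":i=cv2.resize(i[90:240,130:330],None,fx=4,fy=4,interpolation=cv2.INTER_CUBIC)
    cv2.imwrite(f"pics/{n}2.png",i[:,:,::-1])
```

```text
{'time': 4.8167, 'qpos': array([-6.71089200e-01,  4.64363147e-01,  1.34436447e+00, -2.77538278e-05,
        1.33051790e+00,  7.28883961e-01]), 'qvel': array([-0.00206022,  0.03022533,  0.04279359,  0.00101642, -0.00772683,
       -0.0006268 ]), 'joint_efforts': array([ 3.16900725e-02, -5.29488659e+01, -2.70746022e+01,  8.67610378e-02,
        4.95664647e-02,  9.84730541e-04]), 'tool_pos': array([ 0.5059531 , -0.30419677,  0.22275789]), 'tool_rot': array([ 3.13982391e+00, -1.54316543e-03,  1.70831103e-01]), 'contact_force': array([-0.36638682, -0.79285635, -2.76440779]), 'torque': array([0.01985409, 0.02952469, 0.03542904]), 'opening': 0.017621353248531615}
```

View pics/wrist2.png

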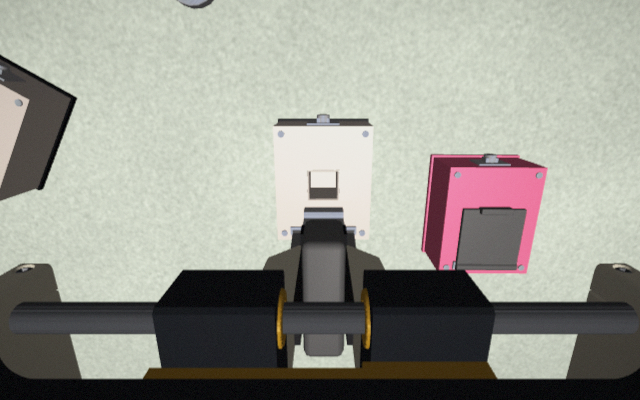

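View pics/scene2.png

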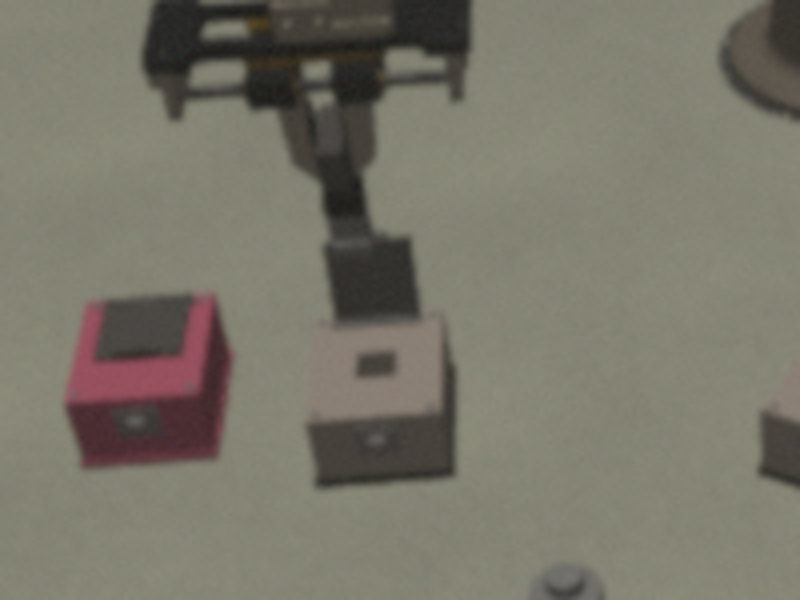

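The plug is out and hanging straight, with the well showing empty at wrist (323,183). Foot height is now about 0.162, which clears everything on the way, so I'll carry it over to the rack.

Call:
jog_arm:
  series:
    - [-1,[0.001,-0.006,0],[0,0,0]]
    - [-1,[0.003,-0.019,0],[0,0,0]]
    - [-1,[0.006,-0.038,0],[0,0,0]]
    - [-1,[0.01,-0.064,0],[0,0,0]]
    - [-1,[0.015,-0.096,0],[0,0,0]]
    - [-1,[0.02,-0.128,0],[0,0,0]]
    - [-1,[0.025,-0.16,0],[0,0,0]]
    - [-1,[0.03,-0.192,0],[0,0,0]]
    - [-1,[0.035,-0.224,0],[0,0,0]]
    - [-1,[0.04,-0.256,0],[0,0,0]]
    - [-1,[0.045,-0.288,0],[0,0,0]]
    - [-1,[0.05,-0.32,0],[0,0,0]]

```text
time: 5.92
tool_pos: [0.4993, 0.0224, 0.2212]
tool_rot: [-3.141, 0.001, 0.171]
contact_force: [0.5, 1.1, -1.7]
opening: 0.0177
```

Call:
jog_arm:
  series:
    - [-1,[0.005,-0.032,0],[0,0,0]]
    - [-1,[0.01,-0.064,0],[0,0,0]]
    - [-1,[0.015,-0.096,0],[0,0,0]]
    - [-1,[0.02,-0.128,0],[0,0,0]]
    - [-1,[0.025,-0.16,0],[0,0,0]]
    - [-1,[0.03,-0.192,0],[0,0,0]]
    - [-1,[0.035,-0.224,0],[0,0,0]]
    - [-1,[0.04,-0.256,0],[0,0,-0.005]]
    - [-1,[0.045,-0.286,0],[0,0,-0.01]]
    - [-1,[0.049,-0.31,0],[0,0,-0.012]]
    - [-1,[0.052,-0.327,0],[0,0,-0.012]]
    - [-1,[0.053,-0.337,0],[0,0,-0.012]]

```text
time: 6.92
tool_pos: [0.4938, 0.3635, 0.2207]
tool_rot: [-3.141, 0.002, 0.185]
contact_force: [0.3, -0.0, -1.9]
opening: 0.0177
```

Call:
jog_arm:
  series:
    - [-1,[0,0,0],[0,0,0]]
    - [-1,[0,0,0],[0,0,0]]
    - [-1,[0,0,0],[0,0,0]]

```text
time: 7.17
tool_pos: [0.4953, 0.36, 0.2215]
tool_rot: [3.141, 0.001, 0.182]
contact_force: [-0.7, 0.8, -1.7]
opening: 0.0177
```

```bash
cat > look.py <<'E'
from cell import status, eyes
import cv2,numpy as np,sys
from scipy.spatial.transform import Rotation as R
k=sys.argv[1]
st=status.observe();print(st["time"],st["tool_pos"],st["tool_rot"],st["contact_force"],st["opening"])
T=np.eye(4);T[:3,:3]=R.from_euler("xyz",st["tool_rot"]).as_matrix();T[:3,3]=st["tool_pos"]
for n in sys.argv[2:]:
    d=eyes.read_camera(n)
    if n=="wrist": d["T"]=T@d["tool_from_camera"]
    np.savez(f"{n}{k}.npz",**d); cv2.imwrite(f"pics/{n}{k}.png",d["img"][:,:,::-1])
E
python3 look.py 3 wrist scene top
```

```text
7.1667 [0.49526298 0.35996656 0.22149526] [3.14081408e+00 7.06152130e-04 1.82196773e-01] [-0.71153599  0.84898952 -1.655531  ] 0.01768312917840549
```

View pics/wrist3.png

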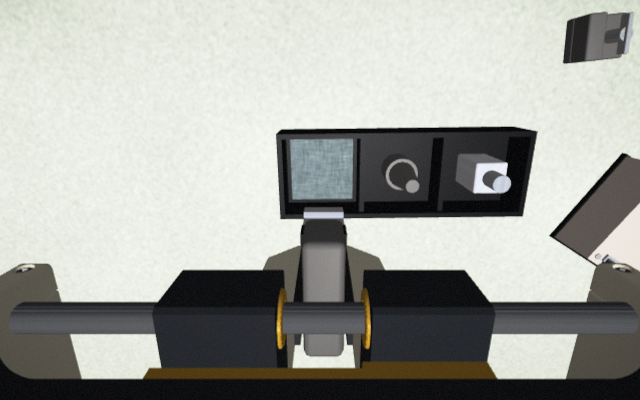

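View pics/scene3.png

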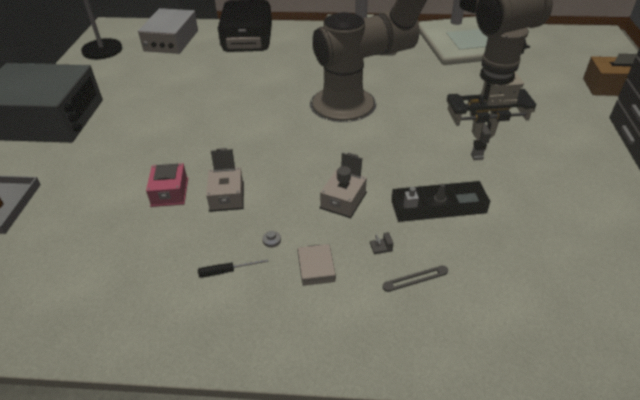

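Run:
```python
import numpy as np
from h import *
d=np.load("wrist3.npz")
P=[pt(d,*p,.008) for p in [(289,137),(353,137),(354,200),(290,201)]]
for p in P: print(p.round(4))
print(np.mean(P,0)); a=P[0]+P[3]-P[1]-P[2]; print(np.arctan2(-a[0],a[1]))
Rk=[pt(d,*p,.045) for p in [(277,132),(536,132),(523,216),(282,218)]]
for p in Rk: print("rack",p.round(4))
for p in [(305,213),(323,209),(343,213),(303,219),(343,219)]: print("foot",p, pt(d,*p).round(4), pt(d,*p,.16).round(4))
for p in [(356,165),(360,180),(318,131),(318,216),(280,165),(283,200)]: print(p,pt(d,*p).round(4))
# well center check from wrist2 not saved
```

```text
[0.5247 0.4007 0.008 ]
[0.5368 0.3349 0.008 ]
[0.4694 0.3196 0.008 ]
[0.4555 0.389  0.008 ]
[0.49657169 0.36104793 0.008     ]
0.1904733214453052
rack [0.5326 0.4099 0.045 ]
rack [0.5765 0.1711 0.045 ]
rack [0.4946 0.1535 0.045 ]
rack [0.4484 0.3927 0.045 ]
foot (305, 213) [0.5033 0.3722 0.171 ] [0.4993 0.3721 0.16  ]
foot (323, 209) [0.5066 0.3613 0.1669] [0.5042 0.3609 0.16  ]
foot (343, 213) [0.5075 0.3487 0.1706] [0.5039 0.3473 0.16  ]
foot (303, 219) [0.4345 0.3713 0.0012] [0.4949 0.3727 0.16  ]
foot (343, 219) [0.505  0.3484 0.1747] [0.4997 0.3465 0.16  ]
(356, 165) [0.5078 0.3253 0.0053]
(360, 180) [0.5    0.3226 0.0391]
(318, 131) [0.5387 0.3722 0.0295]
(318, 216) [0.5022 0.3637 0.1695]
(280, 165) [0.5021 0.4025 0.0456]
(283, 200) [0.4675 0.3945 0.0452]
```

The pad centre from the wrist view is (0.4966, 0.361), and the plug hangs within 2 mm of that. I'll lower it, the last part slowly.

Call:
jog_arm:
  series:
    - [-1,[0.001,0,0.01],[0,0,0]]
    - [-1,[0.001,0,0.025],[0,0,0]]
    - [-1,[0.001,0,0.045],[0,0,0]]
    - [-1,[0.001,0,0.065],[0,0,0]]
    - [-1,[0.001,0,0.085],[0,0,0]]
    - [-1,[0.001,0,0.105],[0,0,0]]
    - [-1,[0.001,0,0.12],[0,0,0]]
    - [-1,[0.001,0,0.132],[0,0,0]]
    - [-1,[0.001,0,0.14],[0,0,0]]
    - [-1,[0.001,0,0.144],[0,0,0]]
    - [-1,[0.001,0,0.144],[0,0,0]]
    - [-1,[0.001,0,0.144],[0,0,0]]

```text
time: 8.32
tool_pos: [0.4968, 0.3611, 0.078]
tool_rot: [-3.141, -0.001, 0.183]
contact_force: [0.5, -0.6, -1.9]
opening: 0.0174
```

Call:
jog_arm:
  series:
    - [-1,[0,0,0.001],[0,0,0]]
    - [-1,[0,0,0.002],[0,0,0]]
    - [-1,[0,0,0.003],[0,0,0]]
    - [-1,[0,0,0.004],[0,0,0]]
    - [-1,[0,0,0.004],[0,0,0]]

```text
time: 8.73
tool_pos: [0.4964, 0.3611, 0.0736]
tool_rot: [3.141, 0.0, 0.183]
contact_force: [0.7, -0.2, -1.9]
opening: 0.0179
```

Call:
jog_arm:
  series:
    - [-1,[0,0,0.001],[0,0,0]]
    - [-1,[0,0,0.002],[0,0,0]]
    - [-1,[0,0,0.003],[0,0,0]]
    - [-1,[0,0,0.003],[0,0,0]]
    - [-1,[0,0,0.003],[0,0,0]]

```text
time: 9.15
tool_pos: [0.4964, 0.3611, 0.0705]
tool_rot: [3.141, 0.0, 0.183]
contact_force: [-0.8, 0.6, -1.5]
opening: 0.0175
```

Call:
jog_arm:
  series:
    - [-1,[0,0,0.001],[0,0,0]]
    - [-1,[0,0,0.001],[0,0,0]]
    - [-1,[0,0,0.001],[0,0,0]]

```text
time: 9.4
tool_pos: [0.4965, 0.3611, 0.0696]
tool_rot: [3.141, 0.0, 0.183]
contact_force: [0.7, 0.4, -2.2]
opening: 0.0176
```

Call:
jog_arm:
  series:
    - [-1,[0,0,0.001],[0,0,0]]
    - [-1,[0,0,0.001],[0,0,0]]
    - [-1,[0,0,0.001],[0,0,0]]

```text
time: 9.65
tool_pos: [0.4967, 0.3612, 0.0692]
tool_rot: [-3.141, -0.001, 0.183]
contact_force: [0.6, -1.2, 2.5]
opening: 0.0175
```

Call:
jog_arm:
  series:
    - [-1,[0,0,0.001],[0,0,0]]
    - [-1,[0,0,0.001],[0,0,0]]
    - [-1,[0,0,0.001],[0,0,0]]

```text
time: 9.9
tool_pos: [0.4968, 0.3613, 0.0692]
tool_rot: [-3.141, -0.001, 0.183]
contact_force: [-2.2, -1.4, 9.6]
opening: 0.018
```

Contact came at exactly the predicted height. I'll ease the preload and open only part way, since the cone peg is next door.

Call:
jog_arm:
  series:
    - [-1,[0,0,-0.001],[0,0,0]]
    - [-1,[0,0,-0.001],[0,0,0]]
    - [-0.55,[0,0,-0.001],[0,0,0]]
    - [-0.45,[0,0,-0.001],[0,0,0]]
    - [-0.35,[0,0,-0.001],[0,0,0]]
    - [-0.25,[0,0,-0.001],[0,0,0]]
    - [-0.2,[0,0,-0.001],[0,0,0]]
    - [-0.2,[0,0,-0.001],[0,0,0]]

```text
time: 10.57
tool_pos: [0.4964, 0.3611, 0.0685]
tool_rot: [3.141, 0.0, 0.183]
contact_force: [-0.0, 0.5, 0.3]
opening: 0.0365
```

```bash
python3 look.py 4 wrist scene
```

```text
10.5667 [0.49644561 0.36107475 0.06845112] [3.14142170e+00 2.94102701e-04 1.82729044e-01] [-0.03241487  0.49402473  0.26570142] 0.036458354477381515
```

View pics/wrist4.png

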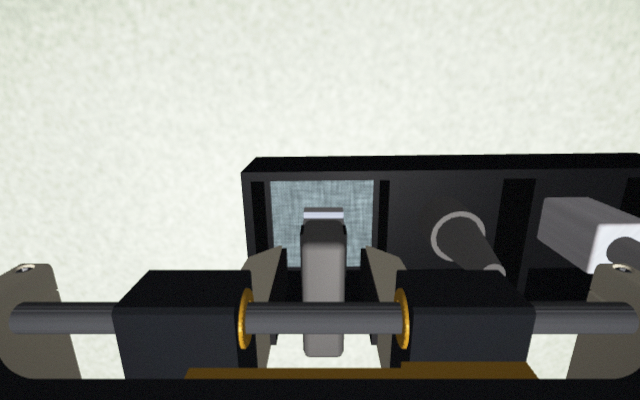

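The plug stands free in the cell with a finger gap on both sides of the handle. I'll retreat straight up.

Call:
jog_arm:
  series:
    - [-0.2,[0,0,-0.01],[0,0,0]]
    - [-0.2,[0,0,-0.025],[0,0,0]]
    - [-0.2,[0,0,-0.045],[0,0,0]]
    - [-0.2,[0,0,-0.07],[0,0,0]]
    - [-0.2,[0,0,-0.095],[0,0,0]]
    - [-0.2,[0,0,-0.12],[0,0,0]]
    - [-0.2,[0,0,-0.14],[0,0,0]]
    - [-0.4,[0,0,-0.152],[0,0,0]]
    - [-0.8,[0,0,-0.152],[0,0,0]]
    - [-1,[0,0,-0.152],[0,0,0]]

```text
time: 11.5
tool_pos: [0.4966, 0.3612, 0.2215]
tool_rot: [-3.141, -0.002, 0.183]
contact_force: [-0.3, -0.0, -0.8]
opening: 0.0212
```

```bash
python3 look.py 5 wrist scene
python3 - <<'E'
import cv2
i=cv2.imread("pics/scene5.png")[130:240,370:520];cv2.imwrite("pics/s5c.png",cv2.resize(i,None,fx=5,fy=5,interpolation=2))
i=cv2.imread("pics/scene5.png")[135:220,180:260];cv2.imwrite("pics/s5d.png",cv2.resize(i,None,fx=6,fy=6,interpolation=2))
E
```

```text
11.5 [0.49660132 0.36123592 0.22152085] [-3.14112799e+00 -1.62542704e-03  1.82865630e-01] [-0.27301274 -0.01119659 -0.76777323] 0.021151371302076137
```

View pics/s5c.png

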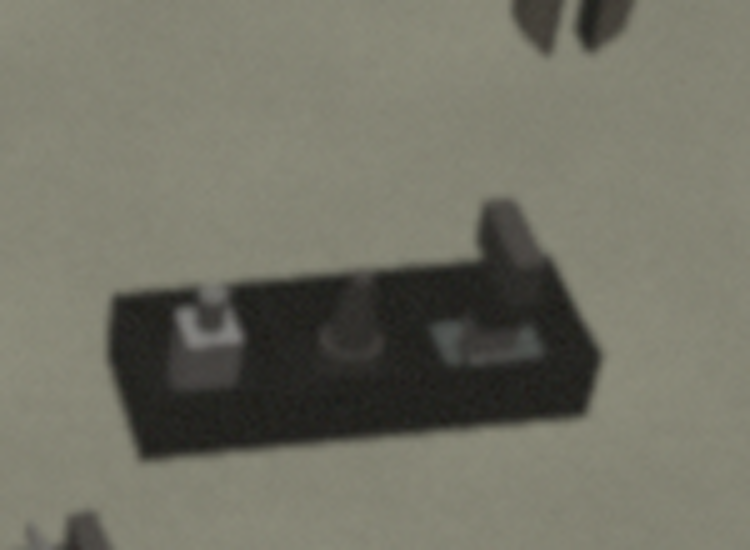

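Run:
```python
import numpy as np,cv2
for n,k in (("top",0),("scene",5),("wrist",1)):
    d=np.load(f"{n}{k}.npz");v,u=np.mgrid[0:400,0:640];K=d["camera_matrix"];r=d["range_z"]
    X=np.stack([(u-K[0,2])/K[0,0]*r,(v-K[1,2])/K[1,1]*r,r],-1)@d["T"][:3,:3].T+d["T"][:3,3]
    P=X[r>0]-[.505,-.304,0]; c,s=np.cos(.171),np.sin(.171)
    B=np.c_[P[:,0]*c+P[:,1]*s,-P[:,0]*s+P[:,1]*c,P[:,2]]
    m=(abs(B[:,1])<.028)&(B[:,0]<-.04)&(B[:,0]>-.09)&(B[:,2]>.065)&(B[:,2]<.135);F=B[m]
    print(n,len(F)); 
    if len(F): 
        for z0 in np.arange(.065,.13,.01):
            q=F[(F[:,2]>=z0)&(F[:,2]<z0+.01)]
            if len(q): print(z0.round(3),len(q),q.mean(0).round(4))
```

```text
top 177
0.065 27 [-0.0471  0.0008  0.0692]
0.075 18 [-0.0507 -0.0007  0.0792]
0.085 18 [-0.053   0.0005  0.0904]
0.095 21 [-0.0555  0.0015  0.0997]
0.105 21 [-0.0581  0.0014  0.1098]
0.115 70 [-0.0639  0.0009  0.12  ]
0.125 2 [-0.0642  0.0041  0.1258]
scene 401
0.065 69 [-0.0484  0.0008  0.07  ]
0.075 66 [-0.0503  0.0013  0.0804]
0.085 70 [-0.0524 -0.0028  0.09  ]
0.095 71 [-0.0552 -0.0001  0.0998]
0.105 71 [-0.0572  0.0009  0.1099]
0.115 54 [-6.070e-02 -1.000e-04  1.179e-01]Traceback (most recent call last):
  File "<stdin>", line 3, in <module>
    fid = stack.enter_context(open(os.fspath(file), "rb"))
                              ~~~~^^^^^^^^^^^^^^^^^^^^^^^
FileNotFoundError: [Errno 2] No such file or directory: 'wrist1.npz'
```

The plug stands upright in the pad cell. Box_t's flap leans about 1.8 rad, with its top edge near box x = -0.066, z = 0.122. I'll go around behind it with closed fingers, to box x = -0.095.

Call:
jog_arm:
  series:
    - [-1,[-0.002,0.007,0],[0,0,0]]
    - [-1,[-0.007,0.022,0],[0,0,0]]
    - [-1,[-0.014,0.044,0],[0,0,0]]
    - [-1,[-0.023,0.073,0],[0,0,0]]
    - [-1,[-0.033,0.105,0],[0,0,0]]
    - [-1,[-0.043,0.137,0],[0,0,0]]
    - [-1,[-0.053,0.169,0],[0,0,0]]
    - [-1,[-0.064,0.201,0],[0,0,0]]
    - [-1,[-0.074,0.233,0],[0,0,0]]
    - [-1,[-0.084,0.265,0],[0,0,0]]
    - [-1,[-0.094,0.297,0],[0,0,0]]
    - [-1,[-0.104,0.327,0],[0,0,0]]

```text
time: 12.6
tool_pos: [0.4524, 0.0188, 0.2199]
tool_rot: [-3.141, 0.002, 0.183]
contact_force: [0.5, 0.2, -0.0]
opening: 0.0007
```

Call:
jog_arm:
  series:
    - [-1,[-0.01,0.032,0],[0,0,0]]
    - [-1,[-0.02,0.064,0],[0,0,0]]
    - [-1,[-0.03,0.096,0],[0,0,0]]
    - [-1,[-0.041,0.128,0],[0,0,0]]
    - [-1,[-0.051,0.16,0],[0,0,0]]
    - [-1,[-0.061,0.192,0],[0,0,0]]
    - [-1,[-0.071,0.224,0],[0,0,0.006]]
    - [-1,[-0.081,0.256,0],[0,0,0.012]]
    - [-1,[-0.091,0.286,0],[0,0,0.012]]
    - [-1,[-0.098,0.309,0],[0,0,0.012]]
    - [-1,[-0.103,0.322,0],[0,0,0.012]]
    - [-1,[-0.104,0.327,0],[0,0,0.012]]

```text
time: 13.6
tool_pos: [0.4097, -0.3213, 0.2198]
tool_rot: [-3.14, 0.001, 0.168]
contact_force: [-0.2, -0.4, 0.3]
opening: 0.0007
```

Call:
jog_arm:
  series:
    - [-1,[0,0,0],[0,0,0]]
    - [-1,[0,0,0],[0,0,0]]
    - [-1,[0,0,0],[0,0,0]]

```text
time: 13.85
tool_pos: [0.4111, -0.3184, 0.2207]
tool_rot: [-3.141, 0.0, 0.172]
contact_force: [-0.3, 0.5, 0.0]
opening: 0.0003
```

```bash
python3 look.py 6 wrist
```

```text
13.85 [ 0.41105328 -0.3183762   0.22069108] [-3.14099745e+00  4.74768313e-05  1.72159045e-01] [-0.3199366   0.48990596  0.00620551] 0.00030353292278385374
```

View pics/wrist6.png

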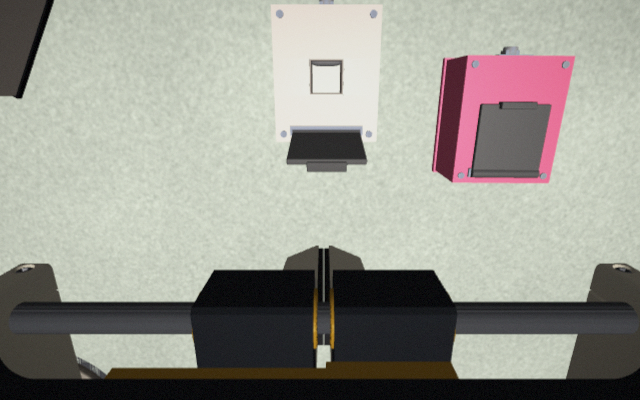

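The flap at wrist (326,148) stands ahead of the closed fingers at (323,250), laterally in line. I'll descend behind it, then push.

Call:
jog_arm:
  series:
    - [-1,[0,0,0.01],[0,0,0]]
    - [-1,[0,0,0.03],[0,0,0]]
    - [-1,[0,0,0.055],[0,0,0]]
    - [-1,[0,0,0.08],[0,0,0]]
    - [-1,[0,0,0.1],[0,0,0]]
    - [-1,[0,0,0.116],[0,0,0]]
    - [-1,[0,0,0.116],[0,0,0]]
    - [-1,[0,0,0.116],[0,0,0]]

```text
time: 14.57
tool_pos: [0.4106, -0.3188, 0.1041]
tool_rot: [-3.14, 0.001, 0.172]
contact_force: [0.5, 0.4, 0.3]
opening: 0.0007
```

Call:
jog_arm:
  series:
    - [-1,[0.005,0,0],[0,0,0]]
    - [-1,[0.01,0,0],[0,0,0]]
    - [-1,[0.015,0,0],[0,0,0]]
    - [-1,[0.02,0,0],[0,0,0]]
    - [-1,[0.025,0,0],[0,0,0]]
    - [-1,[0.03,0,0],[0,0,0]]
    - [-1,[0.035,0,0],[0,0,0]]

```text
time: 15.15
tool_pos: [0.4459, -0.3137, 0.1049]
tool_rot: [3.141, -0.0, 0.171]
contact_force: [-0.6, -0.3, 0.5]
opening: 0.0006
```

```bash
python3 look.py 7 wrist
```

```text
15.15 [ 0.44592734 -0.31374431  0.10486171] [ 3.14128969e+00 -9.23656577e-05  1.70984135e-01] [-0.57528801 -0.27137086  0.52280379] 0.000553684422472902
```

View pics/wrist7.png

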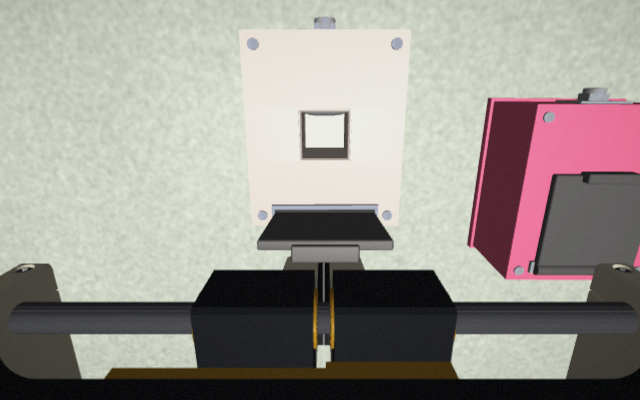

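Call:
jog_arm:
  series:
    - [-1,[0.005,0,0],[0,0,0]]
    - [-1,[0.01,0,0],[0,0,0]]
    - [-1,[0.015,0,0],[0,0,0]]
    - [-1,[0.02,0,0],[0,0,0]]
    - [-1,[0.025,0,0],[0,0,0]]

```text
time: 15.62
tool_pos: [0.4704, -0.3095, 0.1046]
tool_rot: [-3.141, 0.0, 0.171]
contact_force: [-0.9, 0.2, -0.5]
opening: 0.0003
```

```bash
python3 look.py 8 wrist
```

```text
15.6167 [ 0.47038906 -0.30946574  0.10462917] [-3.14147146e+00  2.04460737e-04  1.70820577e-01] [-0.910446    0.15878856 -0.46752109] 0.0002791588049148434
```

View pics/wrist8.png

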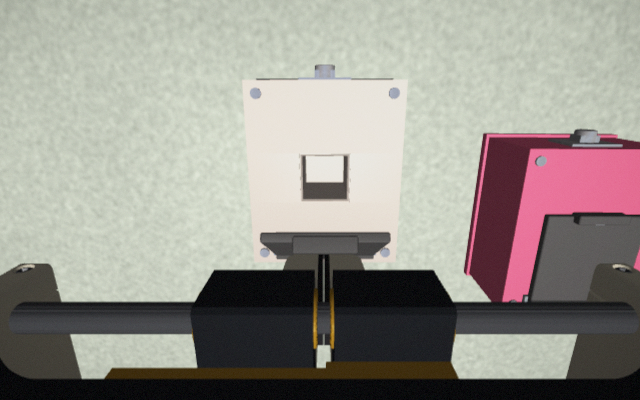

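The flap is past vertical. I'll follow its arc.

Call:
jog_arm:
  series:
    - [-1,[0.005,0,0.002],[0,0,0]]
    - [-1,[0.01,0,0.004],[0,0,0]]
    - [-1,[0.014,0,0.007],[0,0,0]]
    - [-1,[0.018,0,0.01],[0,0,0]]
    - [-1,[0.022,0,0.014],[0,0,0]]
    - [-1,[0.026,0,0.018],[0,0,0]]
    - [-1,[0.029,0,0.022],[0,0,0]]
    - [-1,[0.031,0,0.026],[0,0,0]]

```text
time: 16.33
tool_pos: [0.5009, -0.3042, 0.0782]
tool_rot: [-3.142, -0.0, 0.171]
contact_force: [-1.4, 0.3, 0.6]
opening: 0.0003
```

Call:
jog_arm:
  series:
    - [-1,[0.002,0,0.003],[0,0,0]]
    - [-1,[0.003,0,0.006],[0,0,0]]
    - [-1,[0.004,0,0.009],[0,0,0]]
    - [-1,[0.004,0,0.01],[0,0,0]]

```text
time: 16.67
tool_pos: [0.5044, -0.3035, 0.0682]
tool_rot: [-3.141, 0.0, 0.171]
contact_force: [0.6, 0.6, -0.0]
opening: 0.0002
```

```bash
python3 look.py 9 wrist
```

```text
16.6667 [ 0.5043946  -0.30353966  0.06817328] [-3.14123402e+00  2.79509168e-04  1.70704480e-01] [ 0.59366755  0.63713588 -0.02467716] 0.00023356407819421124
```

View pics/wrist9.png

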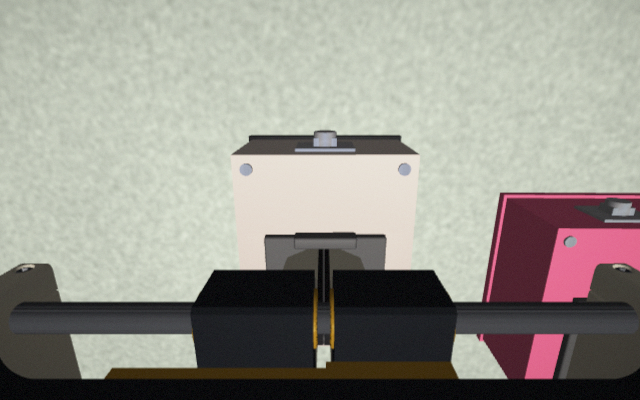

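Nearly flat. I'll press down the last 3 to 4 mm while watching the force.

Call:
jog_arm:
  series:
    - [-1,[0,0,0.001],[0,0,0]]
    - [-1,[0,0,0.002],[0,0,0]]
    - [-1,[0,0,0.003],[0,0,0]]
    - [-1,[0,0,0.003],[0,0,0]]

```text
time: 17.05
tool_pos: [0.5047, -0.3038, 0.0663]
tool_rot: [3.141, -0.001, 0.171]
contact_force: [0.5, 1.2, 3.0]
opening: 0.0008
```

Call:
jog_arm:
  series:
    - [-1,[0,0,0.001],[0,0,0]]
    - [-1,[0,0,0.001],[0,0,0]]
    - [-1,[0,0,0.001],[0,0,0]]

```text
time: 17.3
tool_pos: [0.5047, -0.3038, 0.0661]
tool_rot: [3.14, -0.001, 0.171]
contact_force: [-2.4, 2.6, 10.0]
opening: 0.0004
```

Firm contact (10 N) at z = 0.066, the height of the shut flap's top. I'll retreat and check.

Call:
jog_arm:
  series:
    - [-1,[0,0,-0.005],[0,0,0]]
    - [-1,[0,0,-0.015],[0,0,0]]
    - [-1,[-0.01,0,-0.035],[0,0,0]]
    - [-1,[-0.03,0,-0.06],[0,0,0]]
    - [-1,[-0.05,0,-0.085],[0,0,0]]
    - [-1,[-0.07,0,-0.11],[0,0,0]]
    - [-1,[-0.085,0,-0.13],[0,0,0]]
    - [-1,[-0.095,0,-0.14],[0,0,0]]
    - [-1,[-0.095,0,-0.14],[0,0,0]]
    - [-1,[-0.095,0,-0.14],[0,0,0]]

```text
time: 18.13
tool_pos: [0.4109, -0.3199, 0.2048]
tool_rot: [3.141, -0.001, 0.17]
contact_force: [0.1, 0.8, 0.3]
opening: 0.0005
```

```bash
python3 look.py 10 wrist scene top
python3 - <<'E'
import numpy as np,cv2
for n in ("scene","top","wrist"):
    d=np.load(f"{n}10.npz");v,u=np.mgrid[0:400,0:640];K=d["camera_matrix"];r=d["range_z"]
    X=np.stack([(u-K[0,2])/K[0,0]*r,(v-K[1,2])/K[1,1]*r,r],-1)@d["T"][:3,:3].T+d["T"][:3,3]
    P=X[r>0]-[.505,-.304,0]; c,s=np.cos(.171),np.sin(.171)
    B=np.c_[P[:,0]*c+P[:,1]*s,-P[:,0]*s+P[:,1]*c,P[:,2]]
    for a,b in ((-.04,-.02),(-.02,0),(0,.015),(.025,.05)):
        q=B[(abs(B[:,1])<.025)&(B[:,0]>a)&(B[:,0]<b)&(B[:,2]<.14)];print(n,a,b,len(q),np.median(q[:,2]).round(4) if len(q) else '')
a=cv2.imread("pics/scene0.png");b=cv2.imread("pics/scene10.png")
cv2.imwrite("pics/cmp.png",cv2.resize(b[140:300,130:500],None,fx=2.1,fy=2.1,interpolation=2))
E
```

```text
18.1333 [ 0.41094054 -0.31990959  0.20480327] [ 3.14091734e+00 -7.74089040e-04  1.69896434e-01] [0.07531349 0.80180392 0.33753323] 0.0005341215746166856
scene -0.04 -0.02 81 0.0653
scene -0.02 0 85 0.0647
scene 0 0.015 60 0.0639
scene 0.025 0.05 119 0.0587
top -0.04 -0.02 135 0.0661
top -0.02 0 137 0.0661
top 0 0.015 100 0.0665
top 0.025 0.05 163 0.06
wrist -0.04 -0.02 1529 0.066
wrist -0.02 0 1617 0.0661
wrist 0 0.015 1333 0.0662
wrist 0.025 0.05 2267 0.06
```

View pics/wrist10.png

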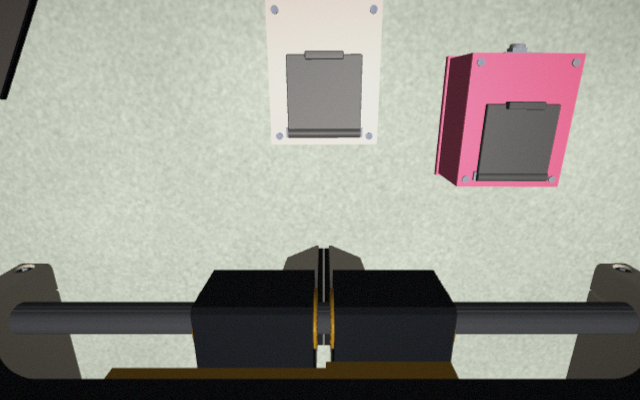

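View pics/cmp.png

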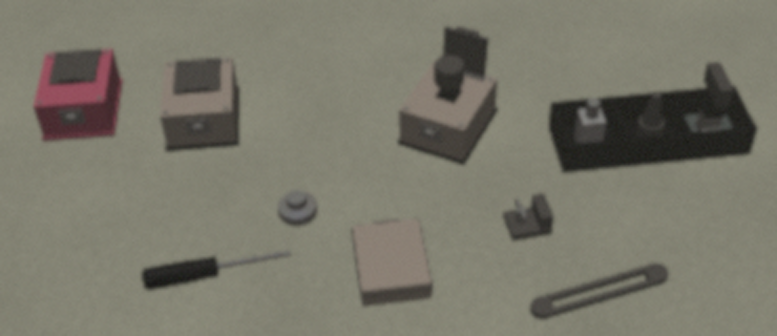

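The flap is level across its length (0.066 at every point, 6 mm above the box's top). The plug stands upright and everything else is where it was, so I'll hand in.

```bash
python3 -c "
from cell import job,status
print(job.hand_in(), status.observe()['contact_force'])"
```

```text
the job is handed in; nothing more can be done
the job is handed in; nothing more can be done
```

The job is done and handed in at about 18 s on the robot clock. I pulled the T-handled plug straight up out of its box, set it down on the pad in the empty rack cell, and then swung the flap shut with the closed fingers.

- **Pull:** the highest reading between moves was about 10 N.
- **Plug:** it touched down at the height worked out beforehand and was pressed at about 10 N at most before release. In the last scene picture it stands upright in the pad cell.
- **Flap:** it took about 10 N of pressing. Afterwards the wrist and top cameras read it level at 0.066 m along its length. The scene camera read 0.064–0.065 m, and also read the box top about 1 mm low.
- **Everything else:** in the last scene picture the round-headed plug is still in its box with its flap open. The other things look where they were; I compared these by eye, not by measurement.
- **Small disagreement:** the cameras differed by 2–4 mm on where box_t stands, so I used a merged estimate. There was almost no sideways force when the gripper closed on the plug.

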